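# Weigh the tall sample can by its bail

### The arm

A 7-joint arm with a two-finger parallel gripper is mounted at the origin on a cart in front of the work surface, level with it; the furniture and walls round the work are solid. World frame = base frame: x ahead of the robot, y to its left, z up, the work surface at z = 0. Lengths are in m, angles in degrees, forces in N, time in s.
With the tool pointing down it reaches from about 0.425 to 0.875 m from the base axis. Payload 4.7 kg.
Tool frame: the origin (TCP) lies at the very end of the fingers, on their centre line; the grasp point (between the pads) lies 19 mm behind it; z points along the fingers, y is the direction in which the jaws open and shut (so a half turn about z gives the same grasp; the last joint's range is limited). The gripper opens to 87 mm and grips with 3 to 60 N. Pads are 19 mm wide; open, the fingers measure 117 mm over their backs; the gripper's body (75 mm by 190 mm) begins 51 mm behind the grasp point.
Start: joints at [72.657, 18.392, -4.016, 83.108, 1.295, 78.541, -3.26], TCP at [0.202, -0.618, 0.223] pointing down, gripper open.
Joint ranges: [-163.93, 163.93], [-17.29, 119.83], [-79.2, 71.16], [3.27, 140.29], [-89.18, 269.18], [5.43, 117.66], [-154.24, 154.24]. Speed limits (degrees/s): [147.25, 147.25, 180, 180, 180, 180, 180].

### API

Orientations are given as [roll, pitch, yaw] about the fixed x, y, z axes, in that order (R = Rz(yaw) Ry(pitch) Rx(roll)).
In Python, from cell import sensors, imaging, ticket gives the robot as it stands.
- The arm moves only by the tool carry_out, never from a script. Its argument "plan" is a list of rows, each an object of numbers: "fingers": the closure, from -1 (fully open) to 1 (shut); "dx", "dy", "dz": the shift along the tool's x, y, z normalised to -1 to 1, where 1 is 0.03 m; "rx", "ry", "rz": the turn, a rotation vector about the tool's x, y, z normalised to -1 to 1, where 1 is 10 degrees. A call has 1 to 12 rows; each row shifts and turns the commanded pose from where the row before left it, along the tool's axes as they then stand; what a row does not reach is not made up. A row lasts 1/8 s, in which the tool goes at most 62.5 mm and 10.7 degrees, less where a joint would pass 70% of its speed; a pose out of reach is approached as far as the arm can. A call with a number of a shift or a turn outside -1 to 1 is refused whole. A call with a gripper value outside its range is refused whole. The fingers move at their own pace and stop on an object; "force" is the grip in N (left out, the last holds). Time passes only in rows, so rows that do not move let the fingers close. It gives the time, the measured TCP pose, the force and the opening at its end, in the units of the state.
- sensors.get_obs(): the state, without advancing time (a new reading comes with each control period).
- imaging.read_camera(name): name is "scene" or "top"; returns a dict with "color" (480x640x3 uint8, red, green, blue), "mtx" (3x3 intrinsics, pixels), "dist_coeffs" ([k1, k2, p1, p2, k3] as OpenCV has them; the pictures are not rectified), "extrinsics" (4x4, takes a point from world to camera coordinates). Camera axes: x right, y down, z forward; pixel columns grow to the right and rows downward; lengths in m; the calibration is good to about 2 mm. A picture is of the moment at which its call begins. There is no depth.
- ticket.sign_off(): hands the job in, once; it reports no verdict.
The state is a dict: "time_s": time; "qpos": joint angles; "joint_velocities": joint speeds; "effort": joint torques, N m; "tool_pos": TCP position; "tool_rot": TCP orientation; "force": force on the tool from outside, world axes, zero at the start; "wrist_torque": the same for the moment, N m; "grip_width": finger opening in m.
Only numpy, scipy, OpenCV 4.12 (cv2) and the standard library are available. Lean on these libraries where they do the work, as an engineer would, in place of code of your own. Each camera call takes 0.05 s, during which the arm holds its last target.

### The job

While the taller of the two sample cans stands on the worktop, raise its folded-down wire bail upright. Then lift the can by the grip of its bail, lower it onto the middle of the round pan of the balance, and let go only when it stands there. Leave the shorter can where it stands.

Things in the scene. Friction and masses are not known exactly. Their poses are not given: they have to be found in the camera images.
- tall_can: The taller of two lidded round steel cans with wire bails: 76 mm diameter at the rim, 75 mm tall, about 0.5 kg, loose. Origin: centre of its underside; z up. The bail pivots on ears at the can's +y and -y sides, about an axis parallel to the can's y, 81 mm above the underside. It is folded to the can's -x side, roughly towards the robot.
- tall_bail (a joint): Angle of the taller can's bail: 0 level, out to the can's -x side; 1.57 upright, the grip 147 mm straight above the can's underside; 3.14 level to the +x side. It starts at 0.26 to 0.45. The pivots are a little stiff (0.025 N m): the bail stays where it is left, yet the can hangs from it almost upright.
- tall_grip: The black round plastic grip at the middle of the taller can's bail: 12 mm diameter, 44 mm long, along its own y axis, which stays parallel to the can's y axis. Origin: its centre, 66 mm from the pivot axis; the springy wire lets it give 4 mm farther or nearer. It turns on the wire with a little drag, so held between two fingers it lets the bail swing round.
- pan (a point): Centre of the top of the balance's round steel pan, 116 mm in diameter, 40 mm above the worktop and level. The white balance under it measures 150 x 180 x 28 mm and is fixed.
- short_can: The shorter can, the same in all but height: 42 mm tall; its bail is folded down likewise. Loose. Origin: centre of its underside. To be left alone.

How it is judged (in metres and radians):
On the way, in this order (a step that is already met when the one before it is completed fails the run):
1. the taller can's bail is upright (within 15 degrees) while the can stands on the worktop (value of joint tall_bail between 1.31 and 1.83 rad and height (world z) of tall_can below 0.006 m and angle between tall_can's own z axis and vertical below 0.12 rad), for 0.1 s.
2. the can is lifted at least 20 mm clear of the worktop, held by the grip of its bail (height (world z) of tall_can above 0.02 m and contact force between the fingers and tall_grip above 0.5 N), for 0.2 s.
3. the can is lowered onto the pan (to within 6 mm, and within 20 mm of its centre) while still held by the grip (z of tall_can in the frame of pan between -0.004 and 0.006 m and horizontal distance between tall_can and pan below 0.02 m and contact force between the fingers and tall_grip above 0.3 N), for 0.05 s.
At the end, for the whole second after the job is handed in: The taller can stands upright and at rest on the balance pan, its centre within 20 mm of the pan's centre, released (its bail may be at any angle); the shorter can is within 20 mm of where it started (horizontal distance between tall_can and pan below 0.02 m and z of tall_can in the frame of pan between -0.004 and 0.004 m and angle between tall_can's own z axis and vertical below 0.1 rad and linear speed of tall_can below 0.02 m/s and distance of short_can from where it was at the start of the episode below 0.02 m); the robot touches nothing.
It fails at once if the shorter can is moved by more than 20 mm (distance of short_can from where it was at the start of the episode above 0.02 m).
It also fails if it takes over 51 s, if anything falls off the work surface, if the arm or the gripper's body presses on something with over 40 N, if the wrist force passes 120 N, or if a joint passes its speed limit or range.

## Working session

There is one attempt and no reset: what is moved stays moved. The work goes in short steps, Python scripts to look and compute and a tool call to move; the robot and the scene stay as the last step left them, time stands still between calls to the robot, and variables do not carry over. Pictures are saved under pics/ and viewed, and the job is handed in when it is done.

Besides the shell and the picture viewer there is one more tool, called after "Emit:" as a command line: name --argument value ..., lists and objects as JSON in quotes. carry_out: Moves the arm, as the interface text tells. Scaled input: -1 to 1 covers 0.03 m each way for a shift and 10 degrees each way for a turn. Its arguments: {"type":"object","properties":{"plan":{"type":"array"},"force":{"type":"number"}},"required":["plan"]}

```bash
ls; mkdir -p pics; python3 - <<'E'
from cell import sensors, imaging
import cv2
print(sensors.get_obs())
for n in("scene","top"):
    r=imaging.read_camera(n); cv2.imwrite(f"pics/{n}0.png",r["color"][:,:,::-1]); print(r["mtx"],r["dist_coeffs"],r["extrinsics"])
E
```

```text
pics
{'time_s': 0.0, 'qpos': array([72.65680434, 18.43919181, -4.01743125, 83.1757173 ,  1.2936096 ,
       78.54126802, -3.26107816]), 'joint_velocities': array([ 0.05204148, -0.05955996, -0.10720041, -0.03689594, -0.04610238,
        0.00217904,  0.07110114]), 'effort': array([-3.18108723e-04, -4.91297114e+01, -4.03797431e-01, -3.12529957e+01,
       -6.36247918e-02,  4.38232231e-02,  1.84927485e-04]), 'tool_pos': array([ 0.20229316, -0.61712455,  0.22145313]), 'tool_rot': array([-1.79889000e+02,  3.87274688e-03,  1.81534142e+01]), 'force': array([-0.35495268,  0.56631137, -0.07884514]), 'wrist_torque': array([-0.04928311, -0.04785154,  0.00788386]), 'grip_width': 0.08689150236260698}
[[616.73786524   0.         332.89051281]
 [  0.         616.73786524 242.79650656]
 [  0.           0.           1.        ]] [-0.19668598  0.          0.          0.          0.        ] [[-0.7590535  -0.65097328  0.00845985  0.3043021 ]
 [-0.35104903  0.39832053 -0.84741096  0.30341141]
 [ 0.54827216 -0.64620007 -0.53087014  0.90902222]
 [ 0.          0.          0.          1.        ]]
[[576.22836666   0.         317.59680752]
 [  0.         576.22836666 244.43074074]
 [  0.           0.           1.        ]] [-0.02135741  0.          0.          0.          0.        ] [[-0.02853505 -0.99938566 -0.02034809 -0.12595957]
 [-0.98785     0.03130507 -0.15222472  0.48529617]
 [ 0.15276821  0.01575712 -0.98813642  1.0424157 ]
 [ 0.          0.          0.          1.        ]]
```

View pics/scene0.png

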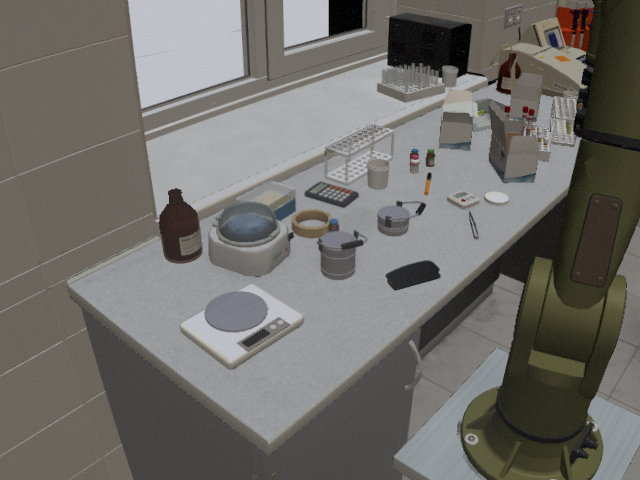

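View pics/top0.png

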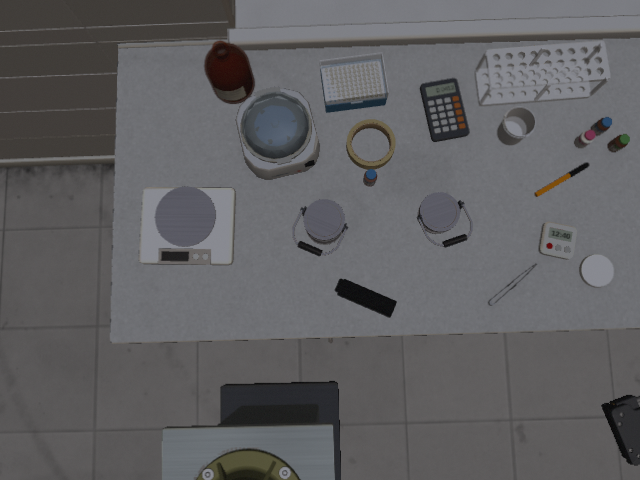

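The top view shows the tall can near (324,220) with its grip at (310,248), the short can near (439,212), and the pan near (185,216). The scene view agrees: the tall can is at (338,255) and the pan at (236,311). Next I'll measure them.

```bash
cat > h.py <<'E'
import numpy as np, cv2
from cell import sensors, imaging
def ray(r,px):
    u=cv2.undistortPoints(np.array([[px]],float),r["mtx"],r["dist_coeffs"])[0,0]
    E=r["extrinsics"];R=E[:3,:3];t=E[:3,3]
    return -R.T@t, R.T@np.array([u[0],u[1],1.])
def plane(r,px,z):
    o,d=ray(r,px); return o+d*(z-o[2])/d[2]
def tri(r1,p1,r2,p2):
    o1,d1=ray(r1,p1);o2,d2=ray(r2,p2)
    d1/=np.linalg.norm(d1);d2/=np.linalg.norm(d2)
    s=np.linalg.lstsq(np.c_[d1,-d2],o2-o1,rcond=None)[0]
    a=o1+s[0]*d1;b=o2+s[1]*d2
    return (a+b)/2,np.linalg.norm(a-b)
def proj(r,p):
    E=r["extrinsics"]
    return cv2.projectPoints(np.array([p],float),cv2.Rodrigues(E[:3,:3])[0],E[:3,3],r["mtx"],r["dist_coeffs"])[0][0,0]
def crop(r,x0,y0,w,h,k,name):
    c=r["color"][y0:y0+h,x0:x0+w,::-1]; cv2.imwrite(name,cv2.resize(c,None,fx=k,fy=k,interpolation=cv2.INTER_CUBIC))
def dark(r,x0,y0,w,h,th=45):
    c=r["color"][y0:y0+h,x0:x0+w].max(2); m=(c<th).astype(np.uint8)
    n,l,s,cen=cv2.connectedComponentsWithStats(m)
    out=[]
    for i in range(1,n):
        if s[i,4]>12:
            pts=np.argwhere(l==i)[:,::-1].astype(np.float32); re=cv2.minAreaRect(pts)
            out.append((cen[i]+[x0,y0],s[i,4],re[1],re[2],cv2.boxPoints(re)+[x0,y0]))
    return out
E
python3 - <<'E'
from h import *
S=imaging.read_camera("scene");T=imaging.read_camera("top")
crop(T,270,170,120,90,6,"pics/t1.png");crop(S,300,210,90,80,7,"pics/s1.png")
for o in dark(T,285,195,75,68):print(o)
print()
for o in dark(S,310,222,65,60):print(o)
# pan colour
for r,p in((T,(185,216)),(T,(150,200)),(T,(324,220)),(T,(300,280))):print(r["color"][p[1],p[0]])
E
```

```text
(array([309.37974684, 248.03797468]), np.int32(158), (24.29169273376465, 6.434016227722168), 23.198589324951172, array([[297.01723957, 246.29310608],
       [299.55172443, 240.37931061],
       [321.87931442, 249.94828033],
       [319.34482956, 255.86207581]]))

(array([351.92307692, 245.61538462]), np.int32(13), (2.425356388092041, 8.246211051940918), 75.96376037597656, array([[347.76470184, 245.05882263],
       [355.76470184, 243.05882263],
       [356.35293579, 245.41176605],
       [348.35293579, 247.41176605]]))
[88 88 99]
[137 138 145]
[ 91  91 101]
[109 110 114]
```

View pics/t1.png

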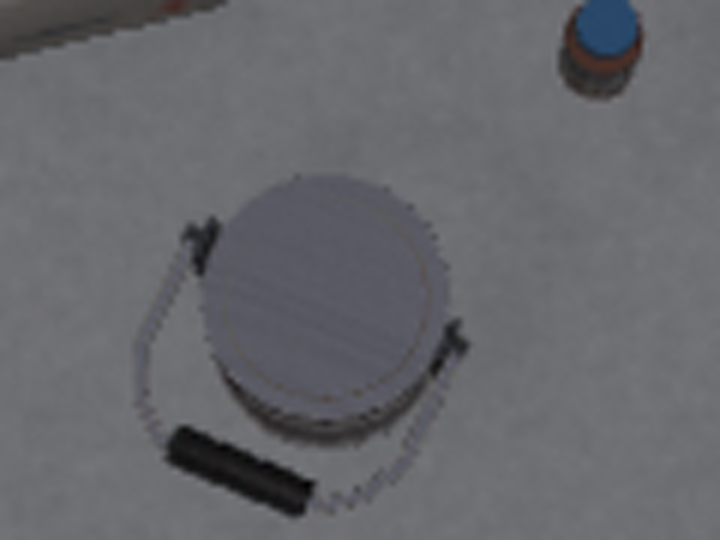

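View pics/s1.png

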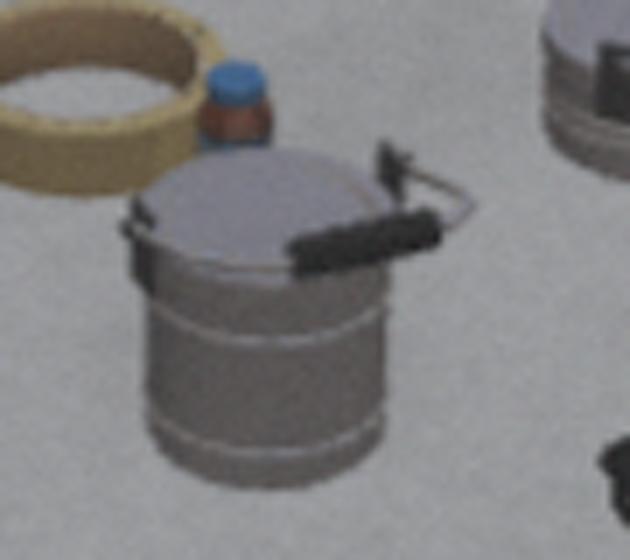

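Crops: the top view has the lid circle centred at about (324.2,219.5), the ears at about (303.5,211) and (346,227), and the grip at (309.4,248). In the scene view the grip centre is at about (352,244.7).

```bash
python3 - <<'E'
from h import *
S=imaging.read_camera("scene");T=imaging.read_camera("top")
for o in dark(S,335,232,35,25,60):print(o[:4])
# lid ellipse
def seg(r,seed,lo,hi):
    c=cv2.GaussianBlur(r["color"],(3,3),0).astype(int)
    sc=c[seed[1]-3:seed[1]+4,seed[0]-3:seed[0]+4].reshape(-1,3).mean(0)
    m=(np.abs(c-sc).max(2)<9).astype(np.uint8)
    n,l=cv2.connectedComponents(m); m=(l==l[seed[1],seed[0]]).astype(np.uint8)
    m=cv2.morphologyEx(m,cv2.MORPH_OPEN,np.ones((5,5),np.uint8))
    cs,_=cv2.findContours(m,cv2.RETR_EXTERNAL,cv2.CHAIN_APPROX_NONE); k=max(cs,key=cv2.contourArea)
    return cv2.fitEllipse(cv2.convexHull(k)),cv2.contourArea(k)
for n,r,s,z in(("panT",T,(185,216),.04),("panS",S,(236,311),.04),("lidT",T,(324,215),.075),("shT",T,(439,208),.042),("lidS",S,(332,240),.075)):
    e,a=seg(r,s,0,0);print(n,e,a,plane(r,e[0],z))
print("grip",tri(T,(309.4,248.0),S,(352,244.7)))
g0,g1=plane(T,(298.3,243.3),.105),plane(T,(320.6,252.9),.105);print(g0,g1,np.linalg.norm(g0-g1))
e0,e1=plane(T,(303.5,211),.081),plane(T,(346.,227),.081);print(e0,e1,(e0+e1)/2,np.linalg.norm(e0-e1))
print(plane(T,(324.2,219.5),.075))
for p in((337,283),(393,306),(370,177),(439,215),(452,240)):print(p,plane(T,p,0.02))
E
```

```text
(array([351.80582524, 244.53398058]), np.int32(103), (5.3357834815979, 20.858062744140625), 75.96376037597656)
panT ((185.2363739013672, 216.00738525390625), (58.3113899230957, 60.074317932128906), 50.833763122558594) 2680.5 [0.54288859 0.1079033  0.04      ]
panS ((235.41697692871094, 310.51904296875), (37.34709930419922, 61.989097595214844), 85.0605697631836) 1758.5 [0.54104186 0.10950246 0.04      ]
lidT ((323.8095397949219, 218.56556701660156), (39.670711517333984, 41.3424072265625), 76.98442077636719) 1217.0 [ 0.52235208 -0.15376023  0.075     ]
shT ((439.3609924316406, 211.0186004638672), (37.34580993652344, 40.33194351196289), 145.26670837402344) 1089.0 [ 0.53634546 -0.37016752  0.042     ]
lidS ((336.3329772949219, 238.8033447265625), (14.703287124633789, 30.34536361694336), 83.35346221923828) 288.5 [ 0.52764718 -0.15762696  0.075     ]
grip (array([ 0.46427279, -0.12761775,  0.10164686]), np.float64(0.0022688696897415024))
[ 0.47367123 -0.10787746  0.105     ] [ 0.45547768 -0.14642593  0.105     ] 0.04262616090479149
[ 0.53628881 -0.1174783   0.081     ] [ 0.5043987  -0.19320834  0.081     ] [ 0.52034375 -0.15534332  0.081     ] 0.08217066690430506
[ 0.52060236 -0.1544161   0.075     ]
(337, 283) [ 0.4092986 -0.1746059  0.02     ]
(393, 306) [ 0.3631771 -0.2774948  0.02     ]
(370, 177) [ 0.6122405  -0.24519131  0.02      ]
(439, 215) [ 0.53318784 -0.37342354  0.02      ]
(452, 240) [ 0.48416116 -0.39505179  0.02      ]
```

Emit:
carry_out --plan '[{"rz":-0.94,"fingers":-1},{"rz":-0.94},{"rz":-0.94},{"rz":-0.94},{"rz":-0.93},{"fingers":-1}]' --force 25

```text
validation failed for argument at $.pl...
```

```bash
cat >> h.py <<'E'
from scipy.spatial.transform import Rotation as Ro
def to(p):
    o=sensors.get_obs();R=Ro.from_euler("xyz",o["tool_rot"],degrees=True).as_matrix()
    d=R.T@(np.array(p)-o["tool_pos"]);print("t",o["time_s"],"pos",o["tool_pos"].round(4),"rot",o["tool_rot"].round(2),"F",o["force"].round(2),"w",round(o["grip_width"],4),"\nunits",(d/.03).round(3));return d/.03
E
python3 -c "
from h import *
to([.464,-.1275,.16]);to([.464,-.1275,.086])"
```

```text
t 0.3 pos [ 0.2024 -0.6175  0.2222] rot [-179.96    0.     18.15] F [ 0.23  0.47 -0.41] w 0.0869 
units [ 13.375 -12.803   2.08 ]
t 0.3 pos [ 0.2024 -0.6175  0.2222] rot [-179.96    0.     18.15] F [ 0.23  0.47 -0.41] w 0.0869 
units [ 13.375 -12.801   4.547]
```

Emit:
carry_out --plan '[{"dx":0,"dy":0,"dz":0,"rx":0,"ry":0,"rz":-0.94,"fingers":-1},{"dx":0,"dy":0,"dz":0,"rx":0,"ry":0,"rz":-0.94,"fingers":-1},{"dx":0,"dy":0,"dz":0,"rx":0,"ry":0,"rz":-0.94,"fingers":-1},{"dx":0,"dy":0,"dz":0,"rx":0,"ry":0,"rz":-0.94,"fingers":-1},{"dx":0,"dy":0,"dz":0,"rx":0,"ry":0,"rz":-0.92,"fingers":-1},{"dx":0,"dy":0,"dz":0,"rx":0,"ry":0,"rz":0,"fingers":-1}]' --force 25

```text
time_s: 1.05
tool_pos: [0.2024, -0.6177, 0.2225]
tool_rot: [-180.0, -0.0, 64.8]
force: [0.0, -0.0, 0.3]
grip_width: 0.0869
```

```bash
python3 -c "
from h import *
to([.464,-.1275,.16]);to([.464,-.1275,.086])"
```

```text
t 1.05 pos [ 0.2024 -0.6177  0.2225] rot [-1.800e+02 -1.000e-02  6.485e+01] F [ 0.01 -0.04  0.34] w 0.0869 
units [18.496  0.949  2.085]
t 1.05 pos [ 0.2024 -0.6177  0.2225] rot [-1.800e+02 -1.000e-02  6.485e+01] F [ 0.01 -0.04  0.34] w 0.0869 
units [18.496  0.95   4.551]
```

Emit:
carry_out --plan '[{"dx":0.9,"dy":0.05,"dz":0,"rx":0,"ry":0,"rz":0,"fingers":-1},{"dx":0.9,"dy":0.05,"dz":0,"rx":0,"ry":0,"rz":0,"fingers":-1},{"dx":0.9,"dy":0.05,"dz":0,"rx":0,"ry":0,"rz":0,"fingers":-1},{"dx":0.9,"dy":0.05,"dz":0,"rx":0,"ry":0,"rz":0,"fingers":-1},{"dx":0.9,"dy":0.05,"dz":0,"rx":0,"ry":0,"rz":0,"fingers":-1},{"dx":0.9,"dy":0.05,"dz":0,"rx":0,"ry":0,"rz":0,"fingers":-1},{"dx":0.9,"dy":0.05,"dz":0,"rx":0,"ry":0,"rz":0,"fingers":-1},{"dx":0.9,"dy":0.05,"dz":0,"rx":0,"ry":0,"rz":0,"fingers":-1},{"dx":0.9,"dy":0.05,"dz":0,"rx":0,"ry":0,"rz":0,"fingers":-1},{"dx":0.9,"dy":0.05,"dz":0,"rx":0,"ry":0,"rz":0,"fingers":-1},{"dx":0.9,"dy":0.05,"dz":0,"rx":0,"ry":0,"rz":0,"fingers":-1},{"dx":0.9,"dy":0.05,"dz":0,"rx":0,"ry":0,"rz":0,"fingers":-1}]'

```text
time_s: 2.55
tool_pos: [0.3564, -0.3306, 0.2227]
tool_rot: [180.0, 0.0, 64.8]
force: [-0.2, 0.5, 0.5]
grip_width: 0.0871
```

Emit:
carry_out --plan '[{"dx":0.9,"dy":0.05,"dz":0,"rx":0,"ry":0,"rz":0,"fingers":-1},{"dx":0.9,"dy":0.05,"dz":0,"rx":0,"ry":0,"rz":0,"fingers":-1},{"dx":0.9,"dy":0.05,"dz":0,"rx":0,"ry":0,"rz":0,"fingers":-1},{"dx":0.9,"dy":0.05,"dz":0,"rx":0,"ry":0,"rz":0,"fingers":-1},{"dx":0.9,"dy":0.05,"dz":0,"rx":0,"ry":0,"rz":0,"fingers":-1},{"dx":0.9,"dy":0.05,"dz":0,"rx":0,"ry":0,"rz":0,"fingers":-1},{"dx":0.9,"dy":0.05,"dz":0.4,"rx":0,"ry":0,"rz":0,"fingers":-1},{"dx":0.9,"dy":0,"dz":0.6,"rx":0,"ry":0,"rz":0,"fingers":-1},{"dx":0.5,"dy":0,"dz":0.6,"rx":0,"ry":0,"rz":0,"fingers":-1},{"dx":0,"dy":0,"dz":0.4,"rx":0,"ry":0,"rz":0,"fingers":-1},{"dx":0,"dy":0,"dz":0,"rx":0,"ry":0,"rz":0,"fingers":-1}]'

```text
time_s: 3.92
tool_pos: [0.4623, -0.1275, 0.1618]
tool_rot: [-179.9, 0.0, 64.9]
force: [0.8, -1.5, 1.8]
grip_width: 0.087
```

```bash
python3 -c "
from h import *
to([.464,-.1275,.16]);to([.464,-.1275,.086])
T=imaging.read_camera('top');S=imaging.read_camera('scene')
crop(T,230,150,160,120,5,'pics/t2.png');crop(S,290,160,120,120,5,'pics/s2.png')"
```

```text
t 3.925 pos [ 0.4623 -0.1275  0.1618] rot [-1.799e+02  4.000e-02  6.487e+01] F [ 0.77 -1.48  1.75] w 0.087 
units [0.023 0.052 0.06 ]
t 3.925 pos [ 0.4623 -0.1275  0.1618] rot [-1.799e+02  4.000e-02  6.487e+01] F [ 0.77 -1.48  1.75] w 0.087 
units [0.024 0.056 2.526]
```

View pics/s2.png

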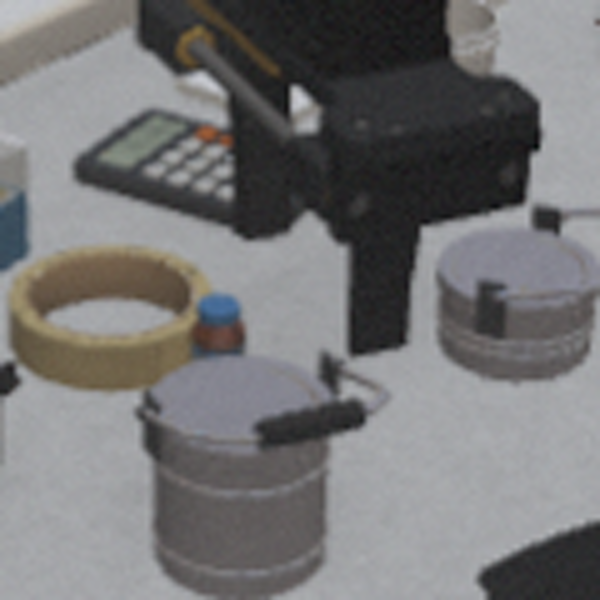

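View pics/t2.png

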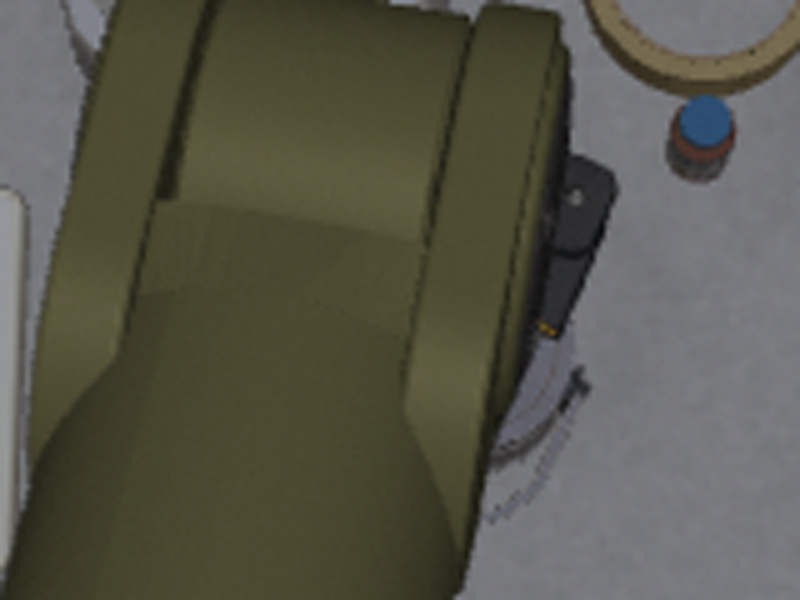

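The scene crop shows the open fingers above the can, astride the grip (tips at about (366,230) and (343,207)). The arm hides this area in the top view. I'll descend and close.

Emit:
carry_out --plan '[{"dx":0,"dy":0.05,"dz":0.6,"rx":0,"ry":0,"rz":0,"fingers":-1},{"dx":0,"dy":0,"dz":0.6,"rx":0,"ry":0,"rz":0,"fingers":-1},{"dx":0,"dy":0,"dz":0.6,"rx":0,"ry":0,"rz":0,"fingers":-1},{"dx":0,"dy":0,"dz":0.4,"rx":0,"ry":0,"rz":0,"fingers":-1},{"dx":0,"dy":0,"dz":0.3,"rx":0,"ry":0,"rz":0,"fingers":-1},{"dx":0,"dy":0,"dz":0,"rx":0,"ry":0,"rz":0,"fingers":-1},{"dx":0,"dy":0,"dz":0,"rx":0,"ry":0,"rz":0,"fingers":-1}]'

```text
time_s: 4.9
tool_pos: [0.4651, -0.1277, 0.088]
tool_rot: [179.9, 0.0, 65.0]
force: [-0.4, 0.0, 0.3]
grip_width: 0.0871
```

```bash
python3 -c "
from h import *
to([.464,-.1275,.086])
S=imaging.read_camera('scene')
crop(S,290,160,120,120,5,'pics/s3.png')
print(proj(S,[.464,-.1275,.105]))"
```

```text
t 4.9 pos [ 0.4651 -0.1277  0.088 ] rot [179.95   0.    64.95] F [-0.43  0.03  0.26] w 0.0871 
units [-0.01  -0.034  0.065]
[351.53779995 243.19062491]
```

View pics/s3.png

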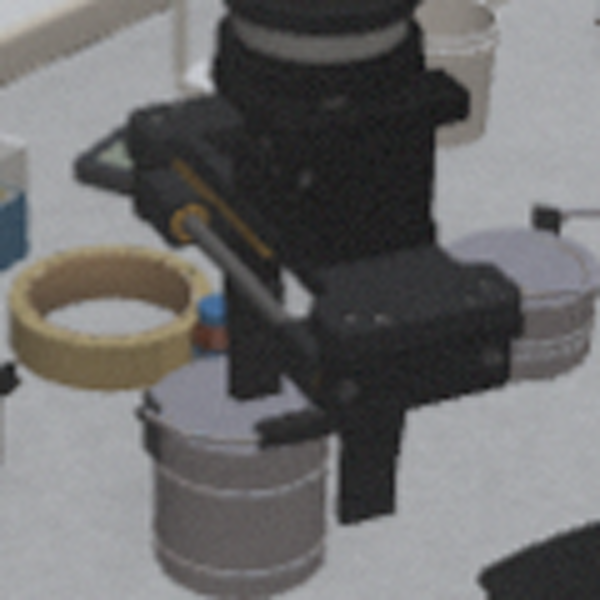

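The grip lies between the fingers, and the inner fingertip is above the lid. I'll go down another 2 mm and close.

Emit:
carry_out --plan '[{"dx":0,"dy":0,"dz":0.07,"rx":0,"ry":0,"rz":0,"fingers":0.3},{"dx":0,"dy":0,"dz":0,"rx":0,"ry":0,"rz":0,"fingers":1},{"dx":0,"dy":0,"dz":0,"rx":0,"ry":0,"rz":0,"fingers":1},{"dx":0,"dy":0,"dz":0,"rx":0,"ry":0,"rz":0,"fingers":1},{"dx":0,"dy":0,"dz":0,"rx":0,"ry":0,"rz":0,"fingers":1},{"dx":0,"dy":0,"dz":0,"rx":0,"ry":0,"rz":0,"fingers":1}]' --force 25

```text
time_s: 5.7
tool_pos: [0.4646, -0.1276, 0.0855]
tool_rot: [180.0, 0.0, 65.0]
force: [0.3, 0.1, -0.2]
grip_width: 0.0344
```

```bash
python3 -c "
from h import *
to([.464,-.1275,.086])
S=imaging.read_camera('scene')
crop(S,290,160,120,120,5,'pics/s4.png')"
```

```text
t 5.7 pos [ 0.4646 -0.1276  0.0855] rot [1.800e+02 1.000e-02 6.495e+01] F [ 0.28  0.09 -0.25] w 0.0344 
units [-0.006 -0.021 -0.018]
```

View pics/s4.png

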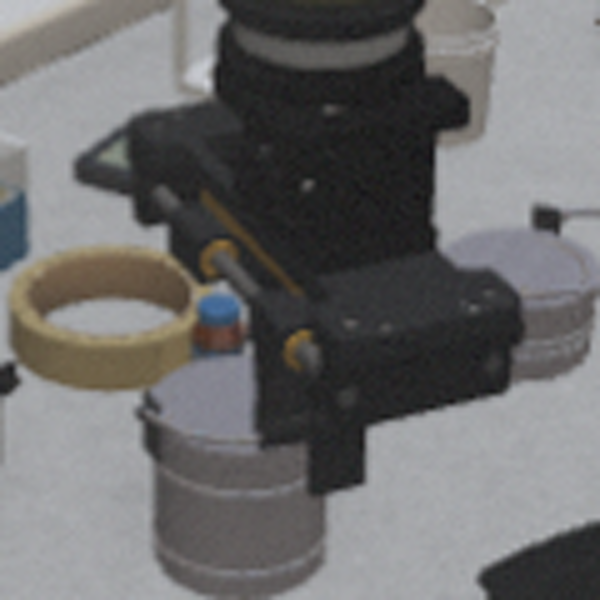

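Still closing, with the opening at 34 mm. I'll keep waiting.

Emit:
carry_out --plan '[{"dx":0,"dy":0,"dz":0,"rx":0,"ry":0,"rz":0,"fingers":1},{"dx":0,"dy":0,"dz":0,"rx":0,"ry":0,"rz":0,"fingers":1},{"dx":0,"dy":0,"dz":0,"rx":0,"ry":0,"rz":0,"fingers":1},{"dx":0,"dy":0,"dz":0,"rx":0,"ry":0,"rz":0,"fingers":1}]'

```text
time_s: 6.25
tool_pos: [0.4647, -0.1276, 0.0855]
tool_rot: [180.0, 0.0, 65.0]
force: [0.8, -0.1, 0.4]
grip_width: 0.0112
```

```bash
python3 -c "
from h import *
to([.5225,-.1555,.131])
S=imaging.read_camera('scene')
crop(S,290,160,120,120,5,'pics/s5.png')"
```

```text
t 6.25 pos [ 0.4647 -0.1276  0.0855] rot [179.99   0.    64.95] F [ 0.76 -0.13  0.39] w 0.0112 
units [-0.027  2.14  -1.518]
```

View pics/s5.png

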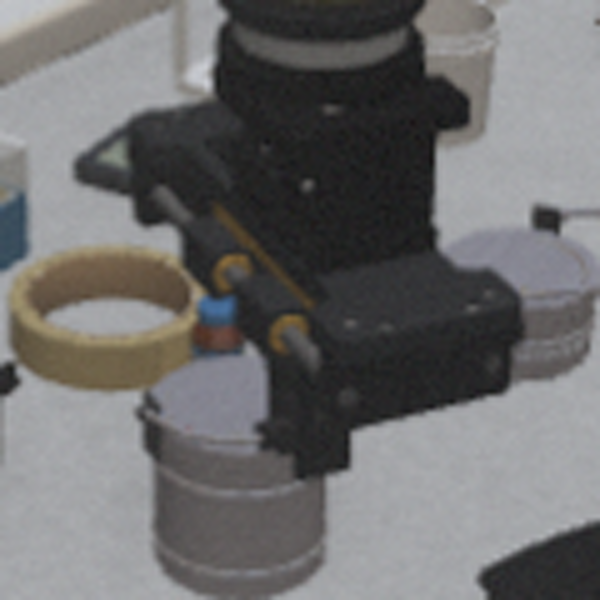

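Emit:
carry_out --plan '[{"dx":0,"dy":0.14,"dz":-0.31,"rx":0,"ry":0,"rz":0,"fingers":1},{"dx":0,"dy":0.18,"dz":-0.28,"rx":0,"ry":0,"rz":0,"fingers":1},{"dx":0,"dy":0.22,"dz":-0.25,"rx":0,"ry":0,"rz":0,"fingers":1},{"dx":0,"dy":0.25,"dz":-0.21,"rx":0,"ry":0,"rz":0,"fingers":1},{"dx":0,"dy":0,"dz":0,"rx":0,"ry":0,"rz":0,"fingers":1}]'

```text
time_s: 6.92
tool_pos: [0.4874, -0.1382, 0.1177]
tool_rot: [179.9, -0.0, 64.9]
force: [-0.6, -0.4, 0.1]
grip_width: 0.0111
```

```bash
python3 -c "
from h import *
to([.5215,-.1547,.129])
S=imaging.read_camera('scene')
crop(S,290,160,120,120,5,'pics/s6.png')"
```

```text
t 6.925 pos [ 0.4874 -0.1382  0.1177] rot [ 1.7988e+02 -2.0000e-02  6.4940e+01] F [-0.6  -0.43  0.06] w 0.0111 
units [-0.016  1.263 -0.373]
```

View pics/s6.png

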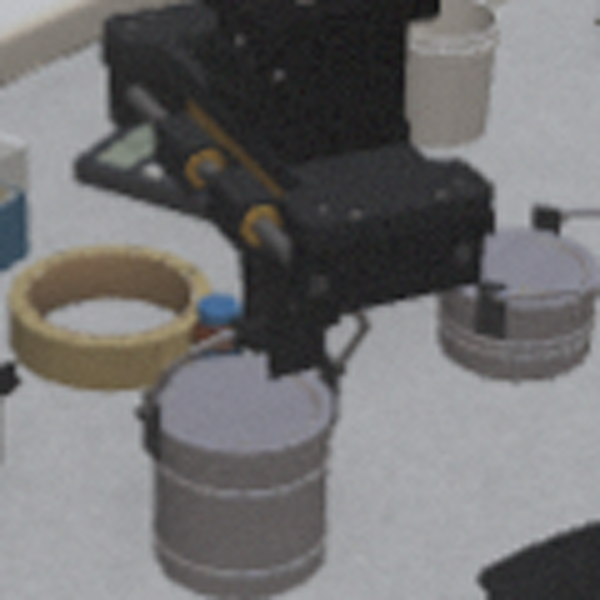

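The bail is swinging up with the grip and the can hasn't moved; forces are small. Now the rest of the arc.

Emit:
carry_out --plan '[{"dx":0,"dy":0.28,"dz":-0.16,"rx":0,"ry":0,"rz":0,"fingers":1},{"dx":0,"dy":0.3,"dz":-0.12,"rx":0,"ry":0,"rz":0,"fingers":1},{"dx":0,"dy":0.32,"dz":-0.07,"rx":0,"ry":0,"rz":0,"fingers":1},{"dx":0,"dy":0.33,"dz":-0.02,"rx":0,"ry":0,"rz":0,"fingers":1},{"dx":0,"dy":0,"dz":0,"rx":0,"ry":0,"rz":0,"fingers":1},{"dx":0,"dy":0,"dz":0,"rx":0,"ry":0,"rz":0,"fingers":1},{"dx":0,"dy":0,"dz":0,"rx":0,"ry":0,"rz":0,"fingers":1}]'

```text
time_s: 7.85
tool_pos: [0.5195, -0.1533, 0.1281]
tool_rot: [180.0, 0.0, 65.0]
force: [0.6, -0.7, -0.7]
grip_width: 0.0112
```

```bash
python3 -c "
from h import *
to([.5215,-.1547,.129])
S=imaging.read_camera('scene')
crop(S,290,160,120,120,5,'pics/s7.png')"
```

```text
t 7.85 pos [ 0.5195 -0.1533  0.1281] rot [1.7998e+02 1.0000e-02 6.4950e+01] F [ 0.57 -0.67 -0.73] w 0.0112 
units [-0.015  0.081 -0.03 ]
```

View pics/s7.png

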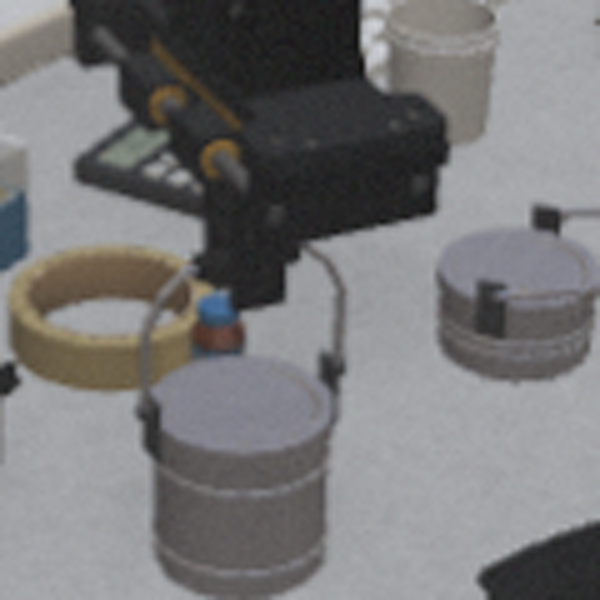

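The bail is upright and the can is still standing. I'll make a small centring nudge and then lift 75 mm.

Emit:
carry_out --plan '[{"dx":0,"dy":0.07,"dz":0,"rx":0,"ry":0,"rz":0,"fingers":1},{"dx":0,"dy":0,"dz":0,"rx":0,"ry":0,"rz":0,"fingers":1},{"dx":0,"dy":0,"dz":0,"rx":0,"ry":0,"rz":0,"fingers":1},{"dx":0,"dy":0,"dz":-0.1,"rx":0,"ry":0,"rz":0,"fingers":1},{"dx":0,"dy":0,"dz":-0.15,"rx":0,"ry":0,"rz":0,"fingers":1},{"dx":0,"dy":0,"dz":-0.25,"rx":0,"ry":0,"rz":0,"fingers":1},{"dx":0,"dy":0,"dz":-0.4,"rx":0,"ry":0,"rz":0,"fingers":1},{"dx":0,"dy":0,"dz":-0.5,"rx":0,"ry":0,"rz":0,"fingers":1},{"dx":0,"dy":0,"dz":-0.5,"rx":0,"ry":0,"rz":0,"fingers":1},{"dx":0,"dy":0,"dz":-0.4,"rx":0,"ry":0,"rz":0,"fingers":1},{"dx":0,"dy":0,"dz":-0.2,"rx":0,"ry":0,"rz":0,"fingers":1},{"dx":0,"dy":0,"dz":0,"rx":0,"ry":0,"rz":0,"fingers":1}]' --force 35

```text
time_s: 9.4
tool_pos: [0.5216, -0.1542, 0.2034]
tool_rot: [180.0, 0.0, 64.9]
force: [-0.1, -0.3, -6.2]
grip_width: 0.0109
```

```bash
python3 -c "
from h import *
S=imaging.read_camera('scene')
to([.542,.1085,.206])
crop(S,260,130,150,150,4,'pics/s8.png')"
```

```text
t 9.45 pos [ 0.5213 -0.1541  0.2029] rot [-1.7998e+02  1.0000e-02  6.4950e+01] F [-0.72  0.29 -5.3 ] w 0.0107 
units [ 8.223 -3.08  -0.105]
```

View pics/s8.png

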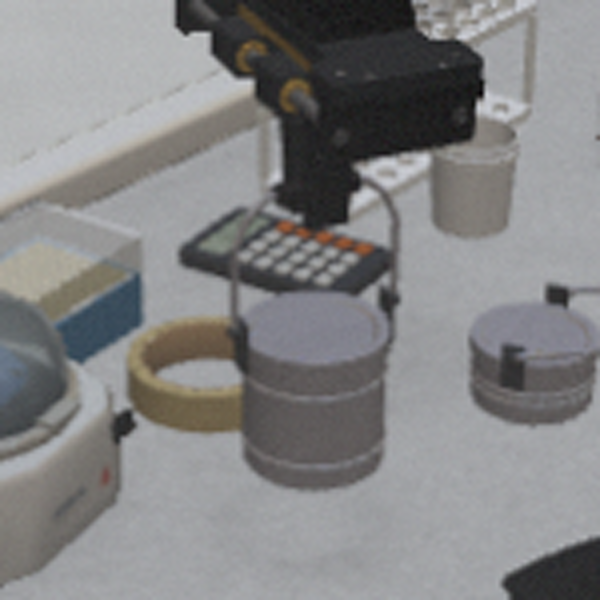

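The can hangs upright and clear of the worktop, and the z force is about -5.5 N. Now I'll move it to above the pan.

Emit:
carry_out --plan '[{"dx":0.15,"dy":-0.06,"dz":0,"rx":0,"ry":0,"rz":0,"fingers":1},{"dx":0.3,"dy":-0.11,"dz":0,"rx":0,"ry":0,"rz":0,"fingers":1},{"dx":0.45,"dy":-0.17,"dz":0,"rx":0,"ry":0,"rz":0,"fingers":1},{"dx":0.55,"dy":-0.21,"dz":0,"rx":0,"ry":0,"rz":0,"fingers":1},{"dx":0.6,"dy":-0.22,"dz":0,"rx":0,"ry":0,"rz":0,"fingers":1},{"dx":0.6,"dy":-0.22,"dz":0,"rx":0,"ry":0,"rz":0,"fingers":1},{"dx":0.6,"dy":-0.23,"dz":0,"rx":0,"ry":0,"rz":0,"fingers":1},{"dx":0.6,"dy":-0.22,"dz":0,"rx":0,"ry":0,"rz":0,"fingers":1},{"dx":0.6,"dy":-0.23,"dz":0,"rx":0,"ry":0,"rz":0,"fingers":1},{"dx":0.6,"dy":-0.23,"dz":0,"rx":0,"ry":0,"rz":0,"fingers":1}]'

```text
time_s: 10.7
tool_pos: [0.5339, 0.0087, 0.2031]
tool_rot: [180.0, 0.0, 65.0]
force: [0.3, -0.0, -5.5]
grip_width: 0.0108
```

Emit:
carry_out --plan '[{"dx":0.6,"dy":-0.22,"dz":0,"rx":0,"ry":0,"rz":0,"fingers":1},{"dx":0.6,"dy":-0.22,"dz":0,"rx":0,"ry":0,"rz":0,"fingers":1},{"dx":0.55,"dy":-0.2,"dz":0,"rx":0,"ry":0,"rz":0,"fingers":1},{"dx":0.45,"dy":-0.17,"dz":0,"rx":0,"ry":0,"rz":0,"fingers":1},{"dx":0.35,"dy":-0.13,"dz":0,"rx":0,"ry":0,"rz":0,"fingers":1},{"dx":0.3,"dy":-0.11,"dz":0,"rx":0,"ry":0,"rz":0,"fingers":1},{"dx":0.2,"dy":-0.08,"dz":0,"rx":0,"ry":0,"rz":0,"fingers":1},{"dx":0.12,"dy":-0.05,"dz":0,"rx":0,"ry":0,"rz":0,"fingers":1},{"dx":0,"dy":0,"dz":0,"rx":0,"ry":0,"rz":0,"fingers":1},{"dx":0,"dy":0,"dz":0,"rx":0,"ry":0,"rz":0,"fingers":1}]'

```text
time_s: 11.95
tool_pos: [0.5422, 0.1078, 0.203]
tool_rot: [180.0, 0.0, 64.9]
force: [-0.9, 0.1, -4.8]
grip_width: 0.0106
```

```bash
python3 -c "
from h import *
S=imaging.read_camera('scene')
to([.542,.1085,.206])
T=imaging.read_camera('top')
crop(S,150,190,200,200,3,'pics/s9.png')
crop(T,100,130,200,150,4,'pics/t9.png')"
```

```text
t 12.0 pos [0.5422 0.1078 0.203 ] rot [1.7999e+02 3.0000e-02 6.4900e+01] F [-0.08 -1.06 -5.83] w 0.0112 
units [ 0.019 -0.015 -0.101]
```

View pics/s9.png

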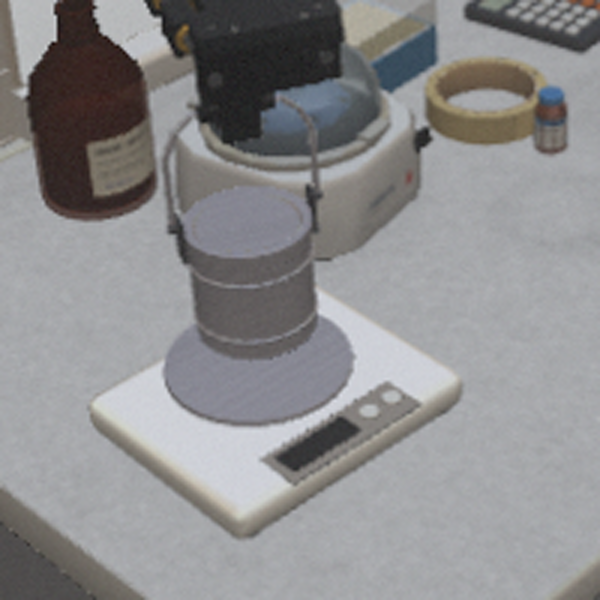

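View pics/t9.png

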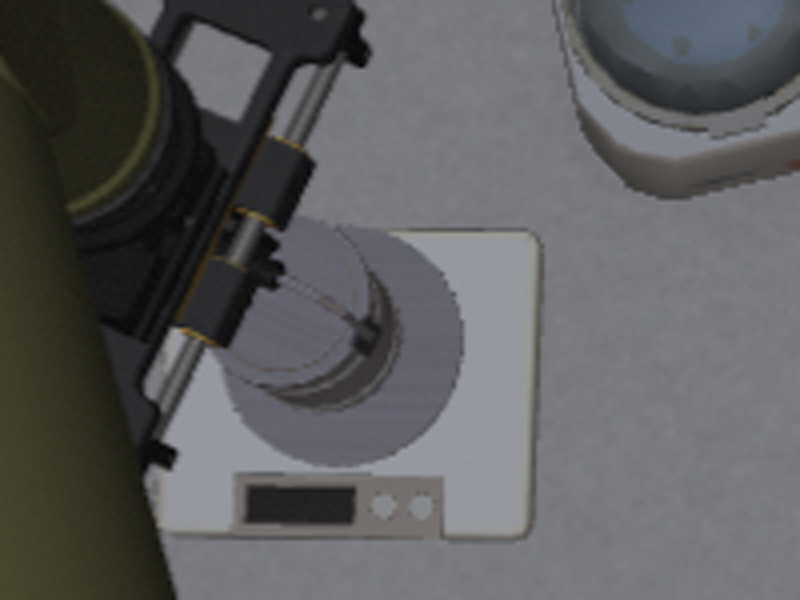

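The can hangs over the pan in both views. I'll lower it to about 5 mm above, then continue in small steps while watching the force.

Emit:
carry_out --plan '[{"dx":0,"dy":0,"dz":0.15,"rx":0,"ry":0,"rz":0,"fingers":1},{"dx":0,"dy":0,"dz":0.25,"rx":0,"ry":0,"rz":0,"fingers":1},{"dx":0,"dy":0,"dz":0.25,"rx":0,"ry":0,"rz":0,"fingers":1},{"dx":0,"dy":0,"dz":0.15,"rx":0,"ry":0,"rz":0,"fingers":1},{"dx":0,"dy":0,"dz":0.1,"rx":0,"ry":0,"rz":0,"fingers":1},{"dx":0,"dy":0,"dz":0,"rx":0,"ry":0,"rz":0,"fingers":1}]'

```text
time_s: 12.8
tool_pos: [0.5422, 0.1084, 0.1761]
tool_rot: [180.0, -0.0, 65.0]
force: [0.4, 0.3, -5.7]
grip_width: 0.0107
```

```bash
python3 -c "
from h import *
S=imaging.read_camera('scene')
to([.542,.1085,.168])
crop(S,190,230,100,100,6,'pics/s10.png')
for z in (.04,.045,.05): print(z,proj(S,[.542,.1085,z]))
d=np.array([.55,-.65,0])/.851 
for z in (.04,.045,.05): print('near rim',z,proj(S,np.array([.542,.1085,z])-d*.037))"
```

```text
t 12.85 pos [0.5423 0.1085 0.1761] rot [ 1.7998e+02 -1.0000e-02  6.4960e+01] F [-0.11 -0.37 -5.33] w 0.011 
units [-0.004 -0.009  0.271]
0.04 [235.47460238 310.04652413]
0.045 [235.25266542 307.88321678]
0.05 [235.03010763 305.70866961]
near rim 0.04 [232.64818095 322.99115417]
near rim 0.045 [232.40974662 320.8038582 ]
near rim 0.05 [232.17059258 318.60468232]
```

View pics/s10.png

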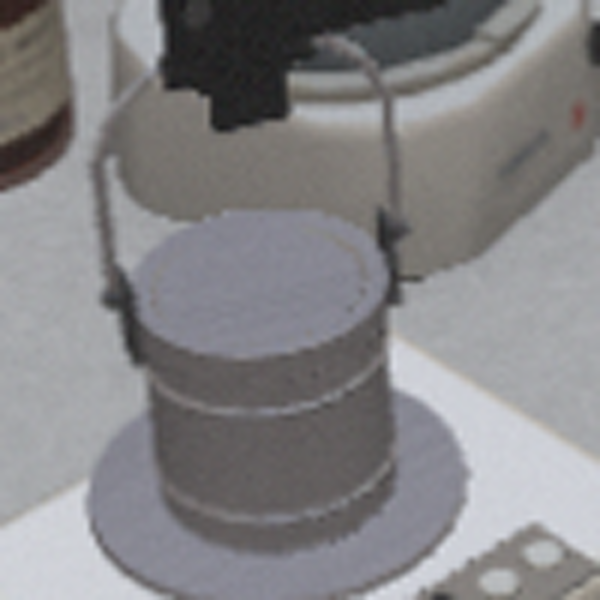

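The can's near bottom edge at about (234,321.7) puts it a few mm above the pan and centred. Lowering gently now.

Emit:
carry_out --plan '[{"dx":0,"dy":0,"dz":0.05,"rx":0,"ry":0,"rz":0,"fingers":1},{"dx":0,"dy":0,"dz":0.05,"rx":0,"ry":0,"rz":0,"fingers":1},{"dx":0,"dy":0,"dz":0.05,"rx":0,"ry":0,"rz":0,"fingers":1},{"dx":0,"dy":0,"dz":0,"rx":0,"ry":0,"rz":0,"fingers":1}]'

```text
time_s: 13.35
tool_pos: [0.5425, 0.1085, 0.1718]
tool_rot: [179.9, -0.0, 65.0]
force: [-0.3, -0.7, -0.3]
grip_width: 0.0105
```

Emit:
carry_out --plan '[{"dx":0,"dy":0,"dz":0.04,"rx":0,"ry":0,"rz":0,"fingers":1},{"dx":0,"dy":0,"dz":0,"rx":0,"ry":0,"rz":0,"fingers":1}]'

```text
time_s: 13.6
tool_pos: [0.5424, 0.1085, 0.1705]
tool_rot: [180.0, -0.0, 65.0]
force: [1.6, 1.0, 0.7]
grip_width: 0.0106
```

Emit:
carry_out --plan '[{"dx":0,"dy":0,"dz":0.04,"rx":0,"ry":0,"rz":0,"fingers":1},{"dx":0,"dy":0,"dz":0,"rx":0,"ry":0,"rz":0,"fingers":1}]'

```text
time_s: 13.85
tool_pos: [0.5423, 0.1085, 0.1691]
tool_rot: [180.0, -0.0, 65.0]
force: [0.5, -0.4, 0.7]
grip_width: 0.011
```

The force has dropped to about 0, so the can is standing on the pan. I'll check a picture before letting go.

```bash
python3 -c "
from h import *
S=imaging.read_camera('scene')
to([.542,.1085,.168])
crop(S,190,230,100,100,6,'pics/s11.png')"
```

```text
t 13.9 pos [0.5423 0.1085 0.1692] rot [ 1.7998e+02 -1.0000e-02  6.4950e+01] F [ 1.   -0.33  0.52] w 0.011 
units [-0.004 -0.009  0.04 ]
```

View pics/s11.png

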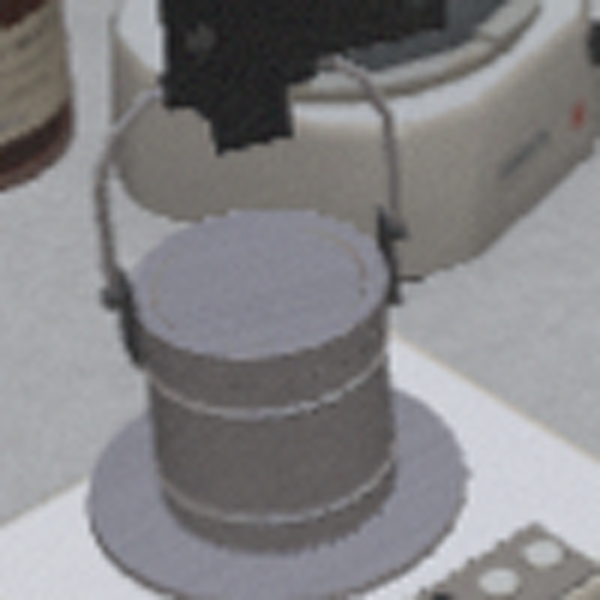

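The can stands in the middle of the pan (bottom edge at about (234,321.7), upright). I'll release it and retreat straight up.

Emit:
carry_out --plan '[{"dx":0,"dy":0,"dz":0,"rx":0,"ry":0,"rz":0,"fingers":0.6},{"dx":0,"dy":0,"dz":0,"rx":0,"ry":0,"rz":0,"fingers":0.2},{"dx":0,"dy":0,"dz":0,"rx":0,"ry":0,"rz":0,"fingers":-0.2},{"dx":0,"dy":0,"dz":0,"rx":0,"ry":0,"rz":0,"fingers":-0.2},{"dx":0,"dy":0,"dz":0,"rx":0,"ry":0,"rz":0,"fingers":-0.2},{"dx":0,"dy":0,"dz":0,"rx":0,"ry":0,"rz":0,"fingers":-0.2},{"dx":0,"dy":0,"dz":0,"rx":0,"ry":0,"rz":0,"fingers":-0.2},{"dx":0,"dy":0,"dz":0,"rx":0,"ry":0,"rz":0,"fingers":-0.2}]'

```text
time_s: 14.9
tool_pos: [0.5421, 0.1084, 0.1691]
tool_rot: [180.0, 0.0, 65.0]
force: [0.4, 0.1, -0.1]
grip_width: 0.0519
```

```bash
python3 -c "
from h import *
S=imaging.read_camera('scene')
to([.542,.1085,.168])
crop(S,190,230,100,100,6,'pics/s12.png')"
```

```text
t 14.95 pos [0.5421 0.1084 0.1691] rot [1.800e+02 1.000e-02 6.495e+01] F [-0.68  0.11  0.67] w 0.0521 
units [ 0.002 -0.006  0.037]
```

View pics/s12.png

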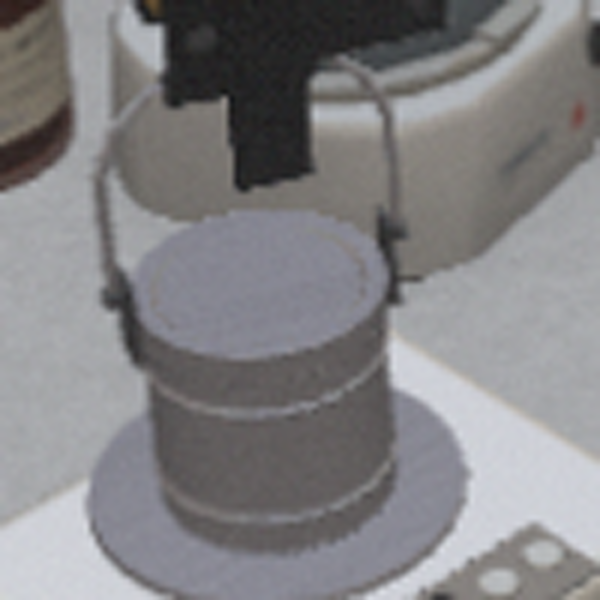

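The gripper is open, the bail stays upright and the can hasn't moved. Going up.

Emit:
carry_out --plan '[{"dx":0,"dy":0,"dz":-0.2,"rx":0,"ry":0,"rz":0,"fingers":-0.2},{"dx":0,"dy":0,"dz":-0.4,"rx":0,"ry":0,"rz":0,"fingers":-0.2},{"dx":0,"dy":0,"dz":-0.6,"rx":0,"ry":0,"rz":0,"fingers":-0.2},{"dx":0,"dy":0,"dz":-0.8,"rx":0,"ry":0,"rz":0,"fingers":-0.2},{"dx":0,"dy":0,"dz":-0.8,"rx":0,"ry":0,"rz":0,"fingers":-0.2},{"dx":-0.5,"dy":0,"dz":-0.6,"rx":0,"ry":0,"rz":0,"fingers":-0.2},{"dx":-0.9,"dy":0,"dz":0,"rx":0,"ry":0,"rz":0,"fingers":-0.2},{"dx":-0.9,"dy":0,"dz":0,"rx":0,"ry":0,"rz":0,"fingers":-0.2},{"dx":-0.9,"dy":0,"dz":0,"rx":0,"ry":0,"rz":0,"fingers":-0.2},{"dx":-0.9,"dy":0,"dz":0,"rx":0,"ry":0,"rz":0,"fingers":-0.2},{"dx":0,"dy":0,"dz":0,"rx":0,"ry":0,"rz":0,"fingers":-0.2},{"dx":0,"dy":0,"dz":0,"rx":0,"ry":0,"rz":0,"fingers":-0.2}]'

```text
time_s: 16.45
tool_pos: [0.4905, -0.002, 0.2721]
tool_rot: [179.9, -0.0, 65.0]
force: [-1.0, 0.6, 0.3]
grip_width: 0.0524
```

```bash
python3 -c "
from h import *
S=imaging.read_camera('scene');T=imaging.read_camera('top')
to([.542,.1085,.168])
cv2.imwrite('pics/s13.png',S['color'][:,:,::-1]);crop(T,110,130,200,150,4,'pics/t13.png')"
```

```text
t 16.55 pos [ 0.4905 -0.0017  0.2717] rot [ 1.7997e+02 -4.0000e-02  6.5070e+01] F [0.53 0.64 0.08] w 0.0522 
units [4.052 0.008 3.458]
```

View pics/s13.png

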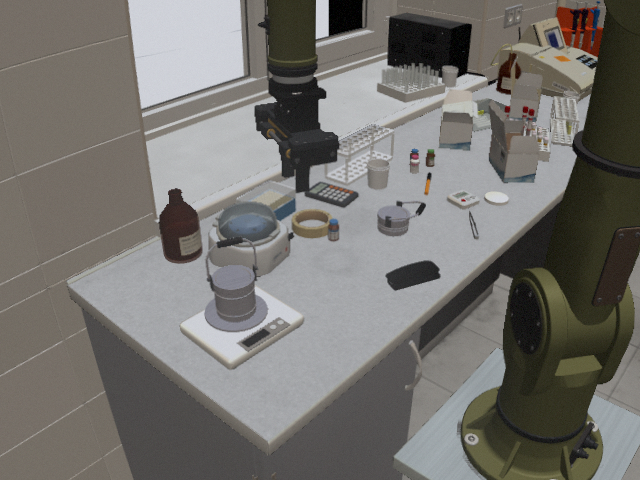

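View pics/t13.png

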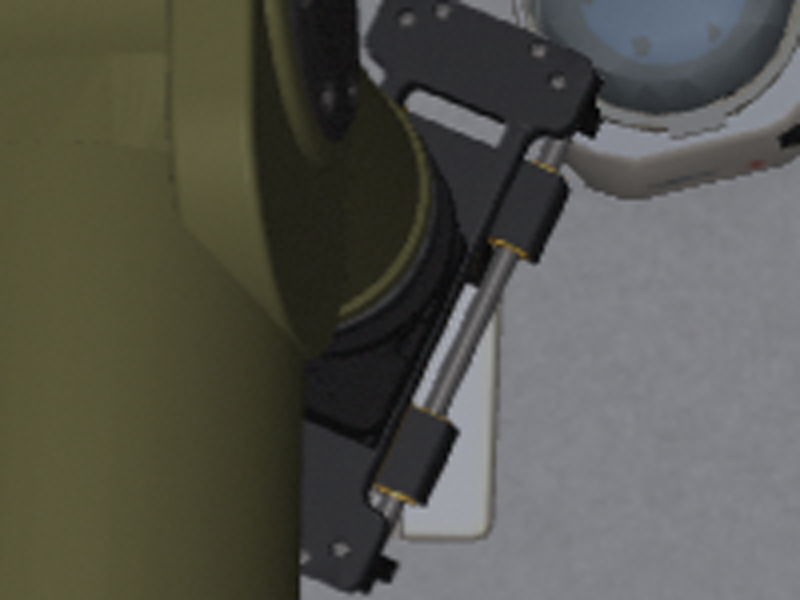

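In the scene view the can stands on the pan at (235,293) with its bail upright. The short can is where it was at (393,220), and the arm is clear. I'll do a quick numeric check of the centring, then sign off.

```bash
python3 -c "
from h import *
S=imaging.read_camera('scene')
g=S['color']; crop(S,190,230,100,110,5,'pics/s14.png')
print(proj(S,[.542,.1085,.115]))
# lid extremes seen in the previous crop: left 133,right 388,top 210,bottom 357 (x6 crop at 190,230)
c=(190+(133+388)/12,230+(210+357)/12);print(c,plane(S,c,.115))
from cell import ticket
print(ticket.sign_off())"
```

```text
[232.08140489 276.39239929]
(233.41666666666666, 277.25) [0.53827926 0.10867541 0.115     ]
the job is handed in; nothing more can be done
None
```

The taller can is standing on the middle of the balance pan, released, and I handed the job in at about 17 s of the 51 s allowed. I gripped the folded bail by its grip, swung it upright while the can stood on the worktop, then lifted the can and carried it to the pan. I lowered it until the force went to about zero, opened the fingers and backed the arm away.

- **Centring:** the last check put the lid centre at about (0.538, 0.109) and the pan centre at about (0.542, 0.1085). That is roughly 4 mm off, within the 20 mm allowed. I read the lid centre by eye from the scene picture taken just after opening the fingers, before the arm backed away. The top camera was blocked by the arm, so it could not confirm this.
- **Can:** it looks upright on the pan, with the bail staying up.
- **Shorter can:** it looks unmoved in the scene picture, though I did not measure it again.
- **Force and contact:** the force reading at the end was about zero and the gripper was clear of everything.
- **One disagreement:** the picture taken about 7 mm before the end of lowering already showed the can at almost its final height, while about 5 N still hung on the gripper. The bail wire or the grip in the fingers probably took up the rest.

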